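Tip-over test of sealed sensor pods

TASK

Run the tip-over test on every sensor pod standing on the black mat (one or two): stand each one upside down on its cap on the aluminium test plate and slide the console's fader level with the brass flag, then press the three keys one at a time, beginning at the fader's home end (the robot's right) and working along the row, while the pods stay upside down. Afterwards set every pod back upright on the black mat and slide the fader fully home, leaving the other things on the bench alone.

Things in the scene. Friction and masses are not known exactly. Their poses are not given: they have to be found in the camera images.
- podA: closed sensor pod or absent (None): grey jar 56 x 56 mm square, 84 mm high, under a round black cap 54 mm across, 16 mm high (stays on); 100 mm in all, about 0.25 kg. Origin: centre of the underside; z points to the cap, x, y square to the flat sides. Starts upright on the mat, nearer the robot if both are there. May be laid on a flat side on the way.
- podB: closed sensor pod or absent (None): grey jar 56 x 56 mm square, 84 mm high, under a round black cap 54 mm across, 16 mm high (stays on); 100 mm in all, about 0.25 kg. Origin: centre of the underside; z points to the cap, x, y square to the flat sides. Starts upright on the mat, farther from the robot if both are there. May be laid on a flat side on the way.
- plate: the test plate: bare aluminium sheet fixed to the bench, 280 mm (its x) x 220 mm (its y), 4 mm thick, with a dark screw head at each corner; origin at the centre of its underside, so its top is at z = 4 mm. It lies on one side of the console, the mat on the other; which side varies.
- mat: the pods' place: black rubber mat fixed to the bench, 280 mm (its x) x 220 mm (its y), 4 mm thick; origin at the centre of its underside, top at z = 4 mm.
- console: the tester's console, fixed to the bench between mat and plate: grey flat box 160 mm (its x, away from the robot) x 210 mm (its y) x 34 mm high, origin at the centre of its underside. On it stand the three keys in a row along y at x = -42 mm and the fader at x = +32 mm, its track along y.
- fader (a joint): position of the fader along its track, m: 0 = home, hard against the stop at the track's -y end (console frame; the robot's right), 0.12 = the other stop; it starts a little off home or at home and stays where it is left (friction about 1.5 N).
- fader_top (a point): centre of the top of the fader's black grip, 28 mm (x) x 20 mm (y) in plan and 40 mm tall above its track (top 88 mm above the bench); axes as the console's. Can be pinched from above across its 20 mm width.
- flag (a joint): where the brass flag sits along the fader's track, m, on the fader's own scale: the fader stands level with the flag when joint fader = joint flag. The flag stays where it is.
- flag_tip (a point): top of the thin upright brass flag just behind the fader's track (console +x side), 30 mm tall; it marks along the track (console y) where the fader grip's middle must be; axes as the console's.
- key1_cap (a point): centre of the top of the first key, the one at the fader's home (-y) end of the row, at rest: grey round spring push button 30 mm across in a black collar, its top 56 mm above the bench, pressed straight down; keys are 60 mm apart. This point does not move with the key.
- key1 (a joint): how far this key is pressed, m: 0 at rest, 0.006 fully down (about 5 N); it counts as pressed beyond 0.0045 and springs back when let go.
- key2_cap (a point): centre of the top of the second, middle key, at rest: grey round spring push button 30 mm across in a black collar, its top 56 mm above the bench, pressed straight down; keys are 60 mm apart. This point does not move with the key.
- key2 (a joint): how far this key is pressed, m: 0 at rest, 0.006 fully down (about 5 N); it counts as pressed beyond 0.0045 and springs back when let go.
- key3_cap (a point): centre of the top of the third key, at the other (+y) end of the row, at rest: grey round spring push button 30 mm across in a black collar, its top 56 mm above the bench, pressed straight down; keys are 60 mm apart. This point does not move with the key.
- key3 (a joint): how far this key is pressed, m: 0 at rest, 0.006 fully down (about 5 N); it counts as pressed beyond 0.0045 and springs back when let go.
- stepper: bystander, the stepper motor, loose on the bench and not part of the job: leave it alone.
- mouse: bystander, the computer mouse, loose on the bench and not part of the job: leave it alone.
- meter: bystander, the multimeter, loose on the bench and not part of the job: leave it alone.
- tape: bystander, the roll of tape, loose on the bench and not part of the job: leave it alone.
- driver: bystander, the screwdriver, loose on the bench and not part of the job: leave it alone.
- board: bystander, the circuit board, loose on the bench and not part of the job: leave it alone.
- carton: bystander, the small carton, loose on the bench and not part of the job: leave it alone.
Not all that is in view belongs to the job. What is shaped like the podA but purple or turquoise is not meant. What is shaped like the podB but blue is not meant.

How it is judged:
By the outcome, as a careful person would: the job done as asked, in the order asked, and still so for the second after the job is handed in, with the robot touching nothing.
Of podA, podB only 1 to 2 are there at a start; the rules pass over those that are not, and their reading is None.
At some moment in a run one of podA, podB may be knocked a few centimetres aside while the robot is not near it.
It also fails if it takes over 210 s, if anything falls off the work surface, if the arm or the gripper's body presses on something with over 40 N, if the wrist force passes 120 N, or if a joint passes its speed limit or range.

ROBOT

A 6-joint arm with a two-finger parallel gripper is mounted at the origin on the work surface. World frame = base frame: x ahead of the robot, y to its left, z up, the work surface at z = 0. Lengths are in m, angles in degrees, forces in N, time in s.
With the tool pointing down it reaches from about 0.35 to 0.875 m from the base axis. Payload 4.2 kg.
Tool frame: the origin (TCP) lies on the centre line of the jaws, within the pads' length; the fingertips stand 14 mm ahead of it and the grasp point (between the pads) lies 5 mm behind it; z points along the fingers, y is the line along which they close (so a half turn about z gives the same grasp; the last joint's range is limited). The gripper opens to 87 mm and grips with 3 to 60 N. Pads are 19 mm wide; open, the fingers measure 117 mm over their backs; the gripper's body (75 mm by 190 mm) begins 51 mm behind the grasp point.
Start: joints at [-48.839, 22.042, 0.453, 0, -68.411, -14.817], TCP at [0.277, -0.56, 0.237] pointing down, gripper open.
Joint ranges: [-179.83, 179.83], [-69.29, 118.12], [-61.27, 80.66], [-181.25, 117.63], [-171.15, -9.14], [-177.46, 177.46]. Speed limits (degrees/s): [159.86, 159.86, 180, 180, 180, 180].

INTERFACE

Orientations are given as a 3x3 rotation matrix whose columns are the frame's x, y, z axes.
In Python, from rig import r gives the robot as it stands. Calls block until the motion is done:
- r.move_ptp(position, orientation): joint-space move of the TCP to a pose.
- r.move_linear(position, orientation=None, velocity=0.15, force_limit=None): straight line of the TCP; orientation=None keeps the orientation; velocity is the mean speed in m/s. With force_limit (N) it stops when the force on the tool has changed by that much, and returns True; else False.
- r.goto_joints(angles): joint-space move.
- r.gripper_to(opening, strength=None): finger opening in m; strength is the grip in N (None keeps the last); returns when the fingers have stopped.
- r.hold(seconds).
- r.solve_ik(position, orientation): joint angles nearest the present ones, or None.
- r.get_obs(): the state.
- r.get_image(name): name is "side" or "top"; returns the picture (384x512x3 uint8, red, green, blue); there is no depth.
- r.camera_params(name): a dict with "fovy" (degrees; the focal length in pixels is half the picture's height over the tangent of half this angle, whatever the lens; pixels are square), "cx", "cy" (the principal point, pixels), "D" ([k1, k2, p1, p2, k3] as OpenCV has them; the pictures are not rectified), "extrinsics" (4x4, takes a point from world to camera coordinates). Camera axes: x right, y down, z forward; pixel columns grow to the right and rows downward; lengths in m; the calibration is good to about 2 mm. A picture is of the moment at which its call begins. camera_params takes no time and is no camera call.
A pose or a line that the arm cannot do raises r.MotionError and nothing moves.
- r.finish_job(): hands the job in; it is judged then, once.
The state is a dict: "time": time; "q": joint angles; "qd": joint speeds; "effort": joint torques, N m; "eef_pos": TCP position; "eef_rot": TCP orientation; "ft_force": force on the tool from outside, world axes, zero at the start; "moment": the same for the moment, N m; "grip_width": finger opening in m; "finger_force": force on a finger pad.
Only numpy, scipy, OpenCV 4.12 (cv2) and the standard library are available. Lean on these libraries where they do the work, as an engineer would, in place of code of your own. Each camera call takes 0.05 s, during which the arm holds its last target. There are 200 camera calls.

## Working session

There is one attempt and no reset: what is moved stays moved. The work goes in short steps, each a Python script; the robot and the scene stay as the last script left them, time stands still between calls to the robot, and variables do not carry over. Pictures are saved under pics/ and viewed, at most 14 in all, crops included, and the job is handed in when it is done.

```bash
ls; mkdir -p pics; python3 - <<'E'
from rig import r
import cv2,numpy as np
for n in("top","side"):
    im=r.get_image(n); cv2.imwrite(f"pics/{n}0.png",cv2.resize(im[...,::-1],(800,600),interpolation=cv2.INTER_CUBIC)); cv2.imwrite(f"pics/{n}0_raw.png",im[...,::-1])
    p=r.camera_params(n); print({k:np.round(v,4).tolist() for k,v in p.items()})
print(r.get_obs()['time'])
E
```

```text
pics
{'fovy': 44.0923, 'cx': 253.2199, 'cy': 194.3508, 'D': [0.0491, 0.0, 0.0, 0.0, 0.0], 'extrinsics': [[0.0018, -0.9999, 0.0166, -0.0082], [-0.9895, -0.0042, -0.1447, 0.5514], [0.1447, -0.0161, -0.9893, 1.4866], [0.0, 0.0, 0.0, 1.0]]}
{'fovy': 49.5749, 'cx': 249.8613, 'cy': 190.0425, 'D': [-0.1455, 0.0, 0.0, 0.0, 0.0], 'extrinsics': [[0.8097, -0.5868, -0.0012, -0.4089], [-0.411, -0.5657, -0.7149, 0.2877], [0.4188, 0.5793, -0.6993, 1.3493], [0.0, 0.0, 0.0, 1.0]]}
0.1
```

View pics/top0.png

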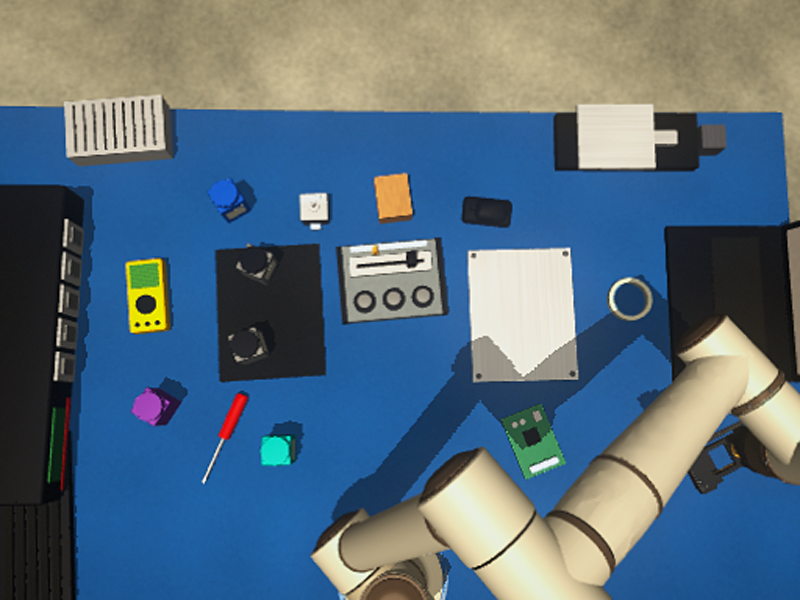

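View pics/side0.png

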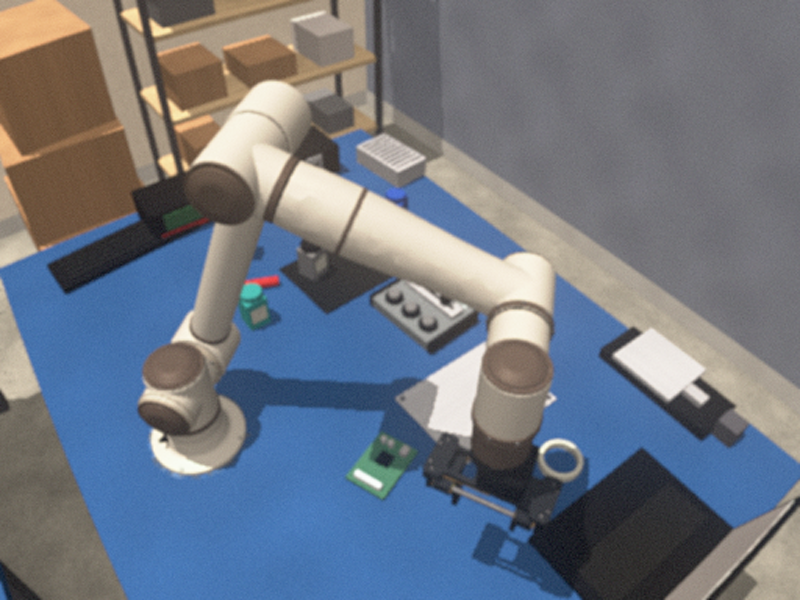

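The top view shows two grey pods with black caps on the black mat: far pod at about (255,262), near pod at (248,343). The console is at (392,280) with its fader at about (412,258) and the brass flag at (375,250); the plate is at (523,315). Lookalikes, all off the mat: blue (228,195), purple (152,405), turquoise (278,450). The grey pods on the mat fit the description. I'll confirm in an enlarged crop.

```bash
python3 - <<'E'
import cv2,numpy as np
im=cv2.imread("pics/top0_raw.png")
c=im[145:250,130:290]; c=cv2.resize(c,None,fx=5,fy=5,interpolation=cv2.INTER_CUBIC)
c=cv2.convertScaleAbs(255*(c/255.)**.6); cv2.imwrite("pics/crop1.png",c); print(c.shape)
E
```

```text
(525, 800, 3)
```

View pics/crop1.png

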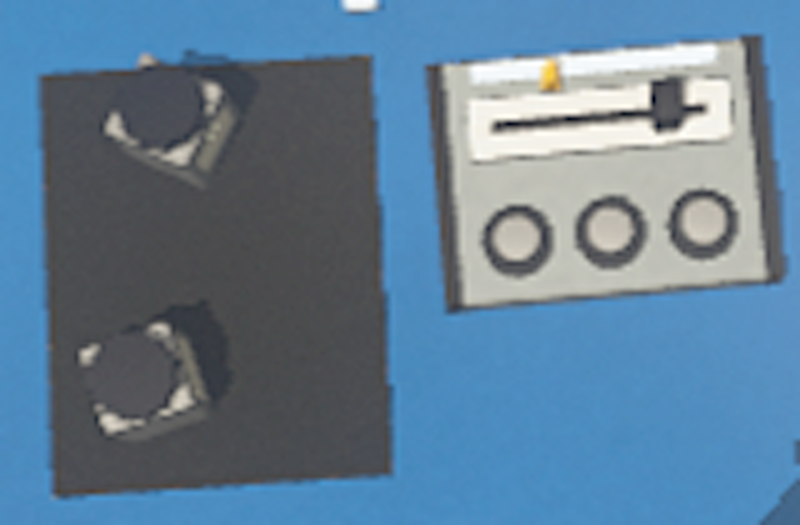

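Both mat pods in the crop are grey with black caps: near one at crop (140,378), far one at (160,115). Neither is purple, turquoise or blue, so both are meant. In the same crop the fader grip is at (667,103), the flag at (550,73) and the keys at (703,222), (610,232) and (517,240). Next: measurement helpers.

```bash
cat > h.py <<'E'
from rig import r
import cv2,numpy as np
P={n:r.camera_params(n) for n in("top","side")}
def K(p):
    f=192/np.tan(np.radians(p["fovy"]/2)); return np.array([[f,0,p["cx"]],[0,f,p["cy"]],[0,0,1]])
def ray(uv,z,n="top"):
    p=P[n]; E=np.array(p["extrinsics"]); R,t=E[:3,:3],E[:3,3]
    q=cv2.undistortPoints(np.float64(uv).reshape(-1,1,2),K(p),np.float64(p["D"])).reshape(-1,2)
    d=np.c_[q,np.ones(len(q))]@R; c=-R.T@t
    return c+d*((z-c[2])/d[:,2])[:,None]
def proj(X,n="top"):
    p=P[n]; E=np.array(p["extrinsics"])
    return cv2.projectPoints(np.float64(X).reshape(-1,1,3),cv2.Rodrigues(E[:3,:3])[0],E[:3,3],K(p),np.float64(p["D"]))[0].reshape(-1,2)
def hsv(im): return cv2.cvtColor(im,cv2.COLOR_RGB2HSV)
def blobs(m,amin):
    cs=cv2.findContours(m.astype(np.uint8),cv2.RETR_EXTERNAL,cv2.CHAIN_APPROX_NONE)[0]
    return sorted([c for c in cs if cv2.contourArea(c)>=amin],key=cv2.contourArea,reverse=True)
def rect(pts):  # metric points (n,>=2) -> centre, sides, yaw deg of first side
    (c,s,a)=cv2.minAreaRect(np.float32(pts[:,:2]*1000)); return np.array(c)/1000,np.array(s),a
E
cat > m1.py <<'E'
from h import *
im=r.get_image("top"); H=hsv(im).astype(int); h,s,v=H[...,0],H[...,1],H[...,2]
print("t",r.get_obs()["time"])
yy,xx=np.mgrid[:384,:512]
def box(x0,y0,x1,y1): return (xx>=x0)&(xx<x1)&(yy>=y0)&(yy<y1)
# mat, plate
for nm,m in(("mat",(v<75)&box(130,145,215,250)),("plate",(s<60)&(v>90)&box(290,145,385,250))):
    c=blobs(m,500)[0]; print(nm,*rect(ray(c,0.004)))
c=blobs((s<60)&(v>90)&box(213,145,290,210),500)[0]; print("console top",*rect(ray(c,0.034)))
# pods: bright shoulder
for nm,b in(("podB",(148,150,185,184)),("podA",(142,204,178,236))):
    m=(s<60)&(v>135)&box(*b); pts=np.argwhere(m)[:,::-1]; print(nm,len(pts),*rect(ray(pts,0.088)))
for k,(u,w) in enumerate([(703,222),(610,232),(517,240)]):
    u=130+u/5;w=145+w/5
    m=(s<60)&(v>110)&((xx-u)**2+(yy-w)**2<6.2**2); pts=np.argwhere(m)[:,::-1].astype(float)
    m2=(v<70)&((xx-u)**2+(yy-w)**2<10**2); p2=np.argwhere(m2)[:,::-1].astype(float)
    print("key",k+1,len(pts),ray(pts.mean(0),0.056)[0],ray(p2.mean(0),0.045)[0])
m=(v<75)&box(259,158,269,173); p=np.argwhere(m)[:,::-1].astype(float); print("fader",len(p),p.mean(0),ray(p.mean(0),.088)[0],*rect(ray(p,.088)))
m=(s>110)&(h>10)&(h<35)&box(230,150,250,170); p=np.argwhere(m)[:,::-1].astype(float); print("flag",len(p),p.mean(0),p.min(0),p.max(0),ray(p.mean(0),.06)[0])
E
python3 m1.py
```

```text
t 0.15
mat [0.54176324 0.25789435] [282.68685913 217.98216248] 3.854929208755493
plate [ 0.53729346 -0.27201266] [280.09649658 221.08213806] 1.729500412940979
console top [0.60382935 0.00330614] [159.84301758 197.13323975] 5.4587321281433105
podB 19 [0.63102148 0.27913327] [50.62232208 52.0810585 ] 65.2712173461914
podA 25 [0.46287842 0.29048566] [52.16802216 51.59644318] 18.8205623626709
key 1 60 [ 0.5669917  -0.06120028  0.056     ] [ 0.56631261 -0.05943152  0.045     ]
key 2 59 [ 0.5611486 -0.0010928  0.056    ] [ 0.56125966 -0.00159265  0.045     ]
key 3 60 [0.55549178 0.05861457 0.056     ] [0.55482738 0.05777986 0.045     ]
fader 70 [263.01428571 165.4       ] [ 0.63663451 -0.03643992  0.088     ] [ 0.63794971 -0.03793673] [32.08764648 28.36170578] 0.28808897733688354
flag 20 [239.65 159.85] [238. 157.] [241. 162.] [0.66025501 0.03752624 0.06      ]
```

```bash
cat > ik.py <<'E'
from h import *
def rot(yaw,tilt):
    # tool down with closing axis y_t horizontal at heading yaw; tilted about y_t by tilt
    y=np.array([np.cos(yaw),np.sin(yaw),0]); f=np.cross(y,[0,0,-1.]) # f = tool x when straight down
    z=np.array([0,0,-1.])*np.cos(tilt)+f*np.sin(tilt); x=np.cross(y,z); return np.c_[x,y,z]
if __name__=="__main__":
    for nm,p in(("plate",(.6,-.2)),("mat far",(.68,.2)),("mat near",(.53,.22))):
        for td in(-50,-45,-40,40,45,50,-90,90):
            ok=[]
            for yd in range(-180,180,30):
                R=rot(np.radians(yd),np.radians(td)); 
                q=r.solve_ik([*p,.09],R)
                q2=r.solve_ik(np.array([*p,.09])-R[:,2]*.1,R)
                ok.append('.' if q is None or q2 is None else 'X')
            print(nm,td,''.join(ok))
E
python3 ik.py
```

```text
plate -50 XXXXXXX.XXXX
plate -45 XXXXXXXX.XXX
plate -40 XXXXXXXX.XXX
plate 40 XX.X.XXXXXXX
plate 45 XX.XXXXXXXXX
plate 50 X.X.XXXXXXXX
plate -90 XX..XXX..XXX
plate 90 X..XXXXX..XX
mat far -50 XXX..XXXX.XX
mat far -45 XXX..XXXX..X
mat far -40 XXXXXXXXX..X
mat far 40 XXX..XXXXXXX
mat far 45 XXX...XXX..X
mat far 50 XXX..XXXX..X
mat far -90 XX....XX..XX
mat far 90 XX..XXXX....
mat near -50 XXXXXXXXX..X
mat near -45 XXXXXXXXX..X
mat near -40 XXXXXXXXX..X
mat near 40 XXX...XXXXXX
mat near 45 XXX...XXXXXX
mat near 50 XXX..XXXXXXX
mat near -90 XXXXXXXXX.XX
mat near 90 XXX.XXXXXXXX
```

```bash
python3 - <<'E'
from h import *
from ik import rot
print("blue",ray([(145,120)],.1),"stepper",ray([(201,132)],.05),"tape",ray([(403,191)],.01),"mouse",ray([(312,135)],.03),"carton",ray([(252,126)],.05))
for nm,p,ys in(("B",(.631,.279),(65,155,-115,-25)),("A",(.463,.2905),(19,109,-161,-71)),("plF",(.62,-.272),(0,180,90,-90)),("plN",(.455,-.272),(0,180,90,-90)),("matF",(.62,.26),(0,180,90,-90)),("matN",(.47,.26),(0,180,90,-90))):
  for y in ys:
    for t in(-45,45,-40,50,40,-50):
      R=rot(np.radians(y),np.radians(t)); 
      Q=[r.solve_ik(np.array([*p,z])-b*R[:,2],R) for z,b in((.035,0),(.07,0),(.07,.17))]
      print(nm,y,t,''.join('.' if q is None else 'X' for q in Q), np.round(Q[1]).tolist() if Q[1] is not None and abs(t)==45 else '')
E
```

```text
blue [[0.7772494  0.33481248 0.1       ]] stepper [[0.75413692 0.16377174 0.05      ]] tape [[ 0.56907755 -0.49979738  0.01      ]] mouse [[ 0.75194209 -0.20062058  0.03      ]] carton [[ 0.77549135 -0.0020067   0.05      ]]
B 65 -45 XXX [36.0, 33.0, -41.0, 101.0, -39.0, 113.0]
B 65 45 XXX [22.0, 54.0, 35.0, -32.0, -103.0, -136.0]
B 65 -40 XXX 
B 65 50 XXX 
B 65 40 XXX 
B 65 -50 XXX 
B 155 -45 XXX [17.0, 31.0, -6.0, -62.0, -36.0, 4.0]
B 155 45 XXX [43.0, 56.0, 22.0, 15.0, -99.0, -72.0]
B 155 -40 XXX 
B 155 50 XX. 
B 155 40 XXX 
B 155 -50 XXX 
B -115 -45 XXX [22.0, 54.0, 35.0, -32.0, -103.0, 44.0]
B -115 45 XXX [36.0, 33.0, -41.0, 101.0, -39.0, -67.0]
B -115 -40 XXX 
B -115 50 XXX 
B -115 40 XXX 
B -115 -50 XXX 
B -25 -45 XXX [43.0, 56.0, 22.0, 15.0, -99.0, 108.0]
B -25 45 XXX [17.0, 31.0, -6.0, -62.0, -36.0, -176.0]
B -25 -40 XXX 
B -25 50 XXX 
B -25 40 .XX 
B -25 -50 XX. 
A 19 -45 XXX [63.0, 37.0, -26.0, 34.0, -66.0, 111.0]
A 19 45 XXX [20.0, 31.0, -9.0, -53.0, -62.0, -150.0]
A 19 -40 XXX 
A 19 50 XXX 
A 19 40 XXX 
A 19 -50 XXX 
A 109 -45 XX. [13.0, 21.0, -51.0, -171.0, -27.0, 86.0]
[... 2400 characters left out ...]
90 -40 XXX 
matF -90 50 ... 
matF -90 40 ..X 
matF -90 -50 XX. 
matN 0 -45 XXX [58.0, 40.0, -17.0, 23.0, -75.0, 108.0]
matN 0 45 XXX [16.0, 27.0, -16.0, -60.0, -51.0, -154.0]
matN 0 -40 XXX 
matN 0 50 XXX 
matN 0 40 XXX 
matN 0 -50 XXX 
matN 180 -45 XXX [16.0, 27.0, -16.0, -60.0, -51.0, 26.0]
matN 180 45 XXX [58.0, 40.0, -17.0, 23.0, -75.0, -72.0]
matN 180 -40 XXX 
matN 180 50 XXX 
matN 180 40 XXX 
matN 180 -50 XXX 
matN 90 -45 ... 
matN 90 45 XXX [33.0, 44.0, 10.0, -23.0, -95.0, -117.0]
matN 90 -40 ... 
matN 90 50 XXX 
matN 90 40 XXX 
matN 90 -50 ... 
matN -90 -45 XXX [33.0, 44.0, 10.0, -23.0, -95.0, 63.0]
matN -90 45 ... 
matN -90 -40 XXX 
matN -90 50 ... 
matN -90 40 ... 
matN -90 -50 XXX
```

```bash
cat > ops.py <<'E'
from h import *
from ik import rot
T=np.radians(45); OFF=.036
def fdir(yaw): a=np.radians(yaw)+np.pi/2; return np.array([np.cos(a),np.sin(a),0])
def pose(G,yaw,sgn,back=0.,up=0.):
    R=rot(np.radians(yaw),sgn*T); return np.array(G)+(.005-back)*R[:,2]+[0,0,up],R
def t(): return round(r.get_obs()["time"],1)
def pick(G,yaw,lift=.2):
    r.gripper_to(.086)
    r.move_ptp(*pose(G,yaw,1,.15)); r.move_linear(*pose(G,yaw,1),velocity=.2)
    r.gripper_to(.04,30); o=r.get_obs(); w=o["grip_width"]; print("grip",round(w,4),"t",t())
    assert .05<w<.062,w
    r.move_linear(*pose(G,yaw,1,0,lift),velocity=.2)
def place(G,yaw,lift=.2,back=.16):
    r.move_ptp(*pose(G,yaw,-1,0,lift)); r.move_linear(*pose(G,yaw,-1,0,.008),velocity=.2); r.hold(.2)
    hit=r.move_linear(*pose(G,yaw,-1,0,-.003),velocity=.03,force_limit=5)
    e=r.get_obs()["eef_pos"]; print("touch",hit,"dz",round(e[2]-pose(G,yaw,-1)[0][2],4),"w",round(r.get_obs()["grip_width"],4))
    r.gripper_to(.086); r.move_linear(*pose(G,yaw,-1,back),velocity=.25); print("t",t())
def flip(src,yaw,dst,dyaw):
    """upright/inverted pod at src xy (grasp yaw) -> end for end, standing at dst xy"""
    f=fdir(dyaw); c=np.array([*dst,0.])
    pick([*src,.104-OFF],yaw)
    G=c+(.05-OFF)*f+[0,0,.033]; place(G,dyaw)
    pick(c-(.05-OFF)*f+[0,0,.032],dyaw)
    place([*dst,.104-OFF],dyaw)
def shot(tag):
    im=r.get_image("top"); cv2.imwrite(f"pics/{tag}_raw.png",im[...,::-1]); return im
E
python3 - <<'E'
from ops import *
r.move_ptp([.45,-.2,.4],rot(np.radians(180),0)); print(t())
flip((.631,.279),-115,(.615,-.272),180)
im=shot("a1"); cv2.imwrite("pics/a1.png",cv2.resize(im[120:312,110:410,::-1],None,fx=2.6,fy=2.6,interpolation=cv2.INTER_CUBIC))
E
```

```text
1.7
grip 0.0558 t 5.6
touch True dz -0.0015 w 0.0554
t 12.0
grip 0.0558 t 15.2
touch True dz 0.0003 w 0.056
t 21.1
```

View pics/a1.png

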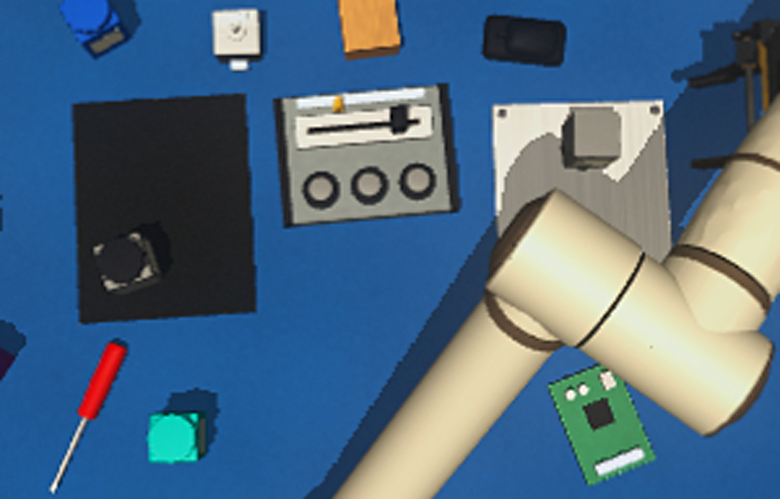

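PodB stands inverted on the plate (crop 592,137), and podA is still on the mat (crop 125,260). PodA next: re-measure, then flip.

```bash
cat >> ops.py <<'E'
def up(z=.38):
    o=r.get_obs(); p=np.array(o["eef_pos"]); p[2]=z; r.move_linear(p,velocity=.35)
def shoulder(im,near,rad=16):
    H=hsv(im).astype(int); yy,xx=np.mgrid[:384,:512]; u,w=proj([*near,.088])[0]
    m=(H[...,1]<60)&(H[...,2]>135)&((xx-u)**2+(yy-w)**2<rad**2); p=np.argwhere(m)[:,::-1]
    c,s,a=rect(ray(p,.088)); print("pod",len(p),c,s,a); return c,s,a
E
python3 - <<'E'
from ops import *
up()
c,s,a=shoulder(shot("a2"),(.463,.2905))
assert np.all(abs(s-53)<5)
a=(a+45)%90-45; print(a)
flip(c,a-180,(.45,-.272),180)
up(); r.goto_joints([75,10,-20,0,-68,0]); print(t())
im=shot("a3"); cv2.imwrite("pics/a3.png",cv2.resize(im[120:312,110:410,::-1],None,fx=2.6,fy=2.6,interpolation=cv2.INTER_CUBIC))
im=r.get_image("side"); cv2.imwrite("pics/a3s_raw.png",im[...,::-1])
cv2.imwrite("pics/a3s.png",cv2.resize(im[130:300,180:400,::-1],None,fx=3.5,fy=3.5,interpolation=cv2.INTER_CUBIC))
E
```

```text
pod 22 [0.46230817 0.29086151] [51.91316986 51.62942886] 20.242130279541016
20.242130279541016
grip 0.0558 t 26.6
touch True dz -0.0018 w 0.0558
t 33.1
grip 0.0558 t 36.5
touch True dz 0.0004 w 0.056
t 42.4
45.9
```

View pics/a3.png

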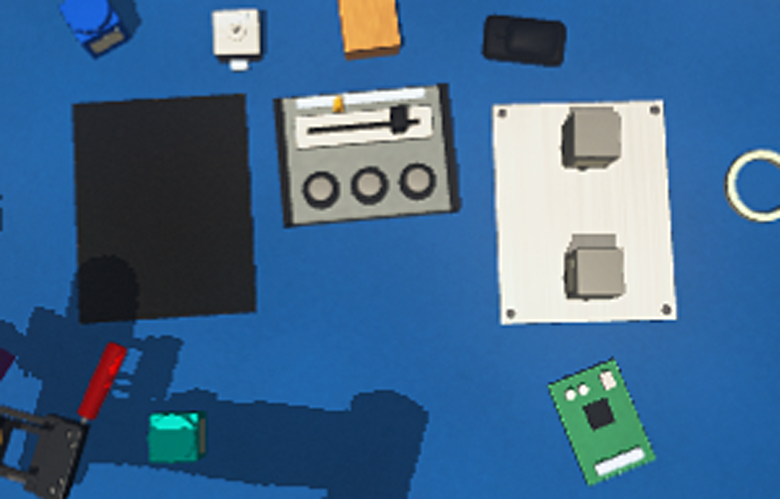

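View pics/a3s.png

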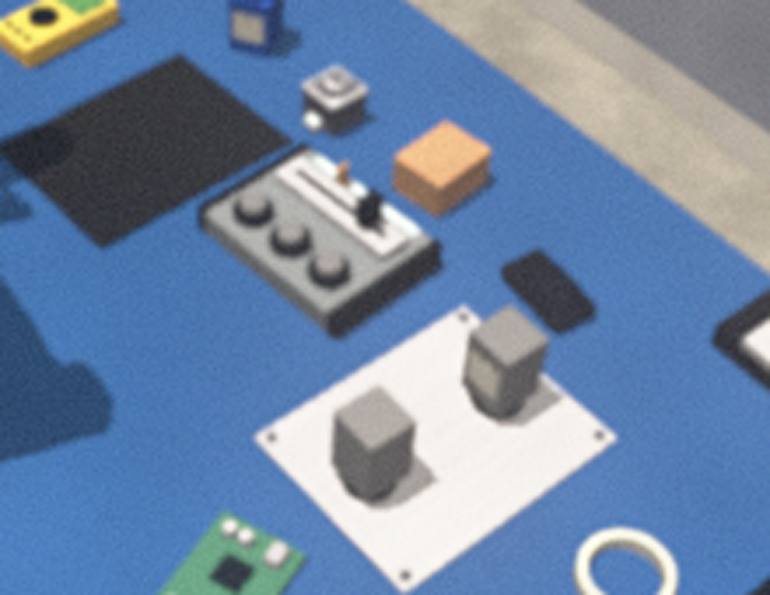

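Both pods stand upside down on the plate, and the console, fader and flag (side crop 343,172) are in clear view. Next: triangulate the flag, then pinch and slide the fader.

```bash
cat > fl.py <<'E'
from ops import *
def read():
    im={n:r.get_image(n) for n in("top","side")}; out={}
    yy,xx=np.mgrid[:384,:512]; C={}
    for n,b in(("top",(230,150,250,170)),("side",(272,170,283,188))):
        H=hsv(im[n]).astype(int); m=(H[...,1]>80)&(H[...,0]>4)&(H[...,0]<35)&(xx>=b[0])&(xx<b[2])&(yy>=b[1])&(yy<b[3])
        p=np.argwhere(m)[:,::-1].astype(float); C[n]=p.mean(0); print(n,"flag px",len(p),C[n],p.min(0),p.max(0))
    return C,im
def tri(C):
    A=[];b=[]
    for n in C:
        a=ray([C[n]],0,n)[0]; d=ray([C[n]],.1,n)[0]-a; d/=np.linalg.norm(d); M=np.eye(3)-np.outer(d,d); A.append(M); b.append(M@a)
    return np.linalg.lstsq(np.vstack(A),np.hstack(b),rcond=None)[0]
th=np.radians(5.47); CX=np.array([np.cos(th),np.sin(th)]); CY=np.array([-np.sin(th),np.cos(th)]); CO=np.array([.6032,.0031])
def con(p): d=np.array(p[:2])-CO; return np.array([d@CX,d@CY])
def wor(x,y): return CO+x*CX+y*CY
if __name__=="__main__":
    C,im=read(); F=tri(C); print("flag",F,con(F))
    # fader grip: dark blob in top and side
    yy,xx=np.mgrid[:384,:512]
    H=hsv(im["top"])[...,2].astype(int); m=(H<60)&(abs(xx-263.5)<6)&(abs(yy-165.5)<8); p=np.argwhere(m)[:,::-1].astype(float)
    q=np.array([con(x) for x in ray(p,.088)]); print("fader con extents",q.min(0),q.max(0),np.median(q,0))
    for y in(.0,.06,-.06,.0289): print(y,proj([[*wor(.032,y),.05],[*wor(.032,y),.088]]).round(1).tolist())
E
python3 fl.py
```

```text
top flag px 22 [239.5        159.72727273] [238. 157.] [241. 162.]
side flag px 5 [277.2 179.2] [277. 178.] [278. 181.]
flag [0.66325155 0.03793761 0.04989589] [0.06309897 0.02895458]
fader con extents [ 0.01456537 -0.06112931] [ 0.04443544 -0.02634038] [ 0.02774368 -0.04185349]
0.0 [[249.4, 168.2], [249.5, 165.8]]
0.06 [[230.8, 169.9], [230.5, 167.5]]
-0.06 [[267.9, 166.6], [268.5, 164.1]]
0.0289 [[240.4, 169.0], [240.3, 166.6]]
```

```bash
cat > fmove.py <<'E'
from fl import *
def slide(y0,y1,force=None,xc=.032,Z=.077):
    R=rot(np.radians(-84.53),0)
    P=lambda y,z:[*wor(xc,y),z]
    r.gripper_to(.05); r.move_ptp(P(y0,.2),R); r.move_linear(P(y0,Z),velocity=.2,force_limit=8) 
    r.gripper_to(.0,12); o=r.get_obs(); print("w",round(o["grip_width"],4))
    h=r.move_linear(P(y1,Z),velocity=.06,force_limit=force); o=r.get_obs(); print("hit",h,"con",con(o["eef_pos"]),"F",np.round(o["ft_force"],1))
    r.gripper_to(.05); r.move_linear(P(con(o["eef_pos"])[1],.2),velocity=.25); print("t",t())
E
python3 - <<'E'
from fmove import *
slide(-.043,.029)
r.goto_joints([75,10,-20,0,-68,0])
read(); im=shot("a4"); cv2.imwrite("pics/a4.png",cv2.resize(im[145:215,205:305,::-1],None,fx=7.5,fy=7.5,interpolation=cv2.INTER_CUBIC))
E
```

```text
w 0.02
hit False con [0.0322616  0.03021083] F [-0.6 -0.3  5.4]
t 53.2
top flag px 22 [239.5        159.72727273] [238. 157.] [241. 162.]
side flag px 11 [276.63636364 179.36363636] [275. 178.] [278. 181.]
```

View pics/a4.png

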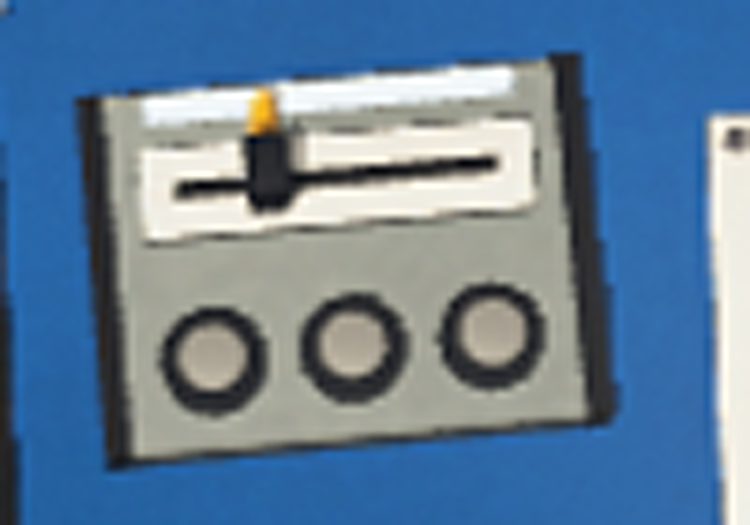

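The fader is level with the flag: grip at crop (269,165), flag at (263,110), and the console's skew accounts for the offset. Next I check that the pods haven't moved, then press the keys.

```bash
python3 - <<'E'
from fmove import *
a=cv2.imread("pics/a3_raw.png").astype(int);b=cv2.imread("pics/a4_raw.png").astype(int)
print("plate changed px",(abs(a-b).max(2)[150:250,290:390]>40).sum())
R=rot(np.radians(-84.53),0); keys=[(.5670,-.0612),(.5611,-.0011),(.5555,.0586)]
print([con(k) for k in keys])
r.gripper_to(0,20)
r.move_ptp([*wor(-.042,-.06),.13],R)
for y in(-.06,0,.06):
    p=wor(-.042,y); r.move_linear([*p,.085],R,velocity=.2); r.hold(.3)
    f0=r.get_obs()["ft_force"][2]
    h=r.move_linear([*p,.0625],velocity=.03,force_limit=14); r.hold(.3); o=r.get_obs()
    print("key",y,h,"tip z",round(o["eef_pos"][2]-.014,4),"dF",round(o["ft_force"][2]-f0,1))
    r.move_linear([*p,.085],velocity=.1)
up(.3); r.goto_joints([75,10,-20,0,-68,0]); print(t())
im=shot("a5"); b=im[...,::-1].astype(int)
print("plate changed px",(abs(a-b).max(2)[150:250,290:390]>40).sum())
E
```

```text
plate changed px 0
[array([-0.04216452, -0.06055644]), array([-0.04230865, -0.00016771]), array([-0.04219227,  0.05979425])]
key -0.06 True tip z 0.0504 dF 5.6
key 0 True tip z 0.0505 dF 5.1
key 0.06 True tip z 0.0505 dF 5.4
66.7
plate changed px 1237
```

All three keys were pressed about 5.5 mm, but the plate region changed, so I'll look.

```bash
python3 - <<'E'
import cv2
im=cv2.imread("pics/a5_raw.png"); cv2.imwrite("pics/a5.png",cv2.resize(im[120:312,110:410],None,fx=2.6,fy=2.6,interpolation=cv2.INTER_CUBIC))
E
```

```text
(no output)
```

View pics/a5.png

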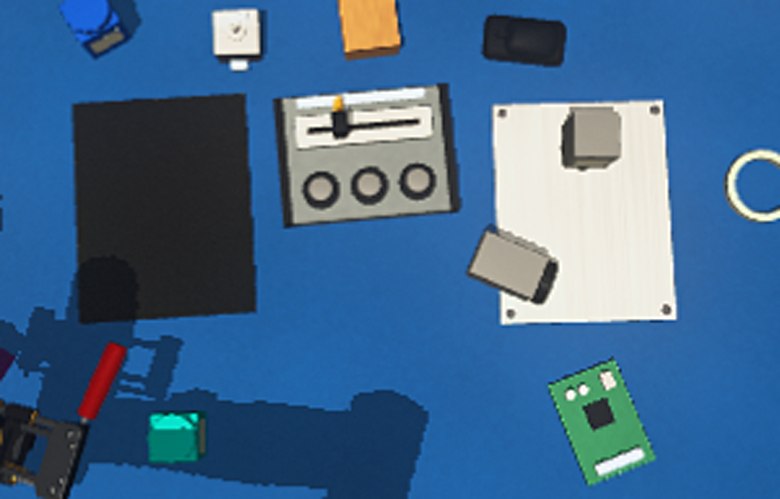

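PodA was knocked over: it lies on the plate's +y edge, base at crop (478,258), cap at (545,283). I'll stand it back up inverted and repeat the key sequence, since the knock may have come before or during the presses.

```bash
cat > lie.py <<'E'
from ops import *
im=cv2.cvtColor(cv2.imread("pics/a5_raw.png"),cv2.COLOR_BGR2RGB); H=hsv(im).astype(int); s,v=H[...,1],H[...,2]
yy,xx=np.mgrid[:384,:512]; b=(xx>285)&(xx<330)&(yy>200)&(yy<242)
c0=np.array([110+512/2.6,120+262/2.6]); print("face hsv",H[int(c0[1]),int(c0[0])])
f0=H[int(c0[1]),int(c0[0])]
m=b&(abs(v-f0[2])<28)&(s<70)
m=cv2.morphologyEx(m.astype(np.uint8),cv2.MORPH_OPEN,np.ones((3,3)))
p=blobs(m,60)[0]; c,sz,a=rect(ray(p,.060)); print("face",c,sz,a)
k=b&(v<55); q=np.argwhere(k)[:,::-1].astype(float); print("cap px",len(q),q.mean(0),ray(q.mean(0),.035)[0])
E
python3 lie.py
```

```text
face hsv [ 20  34 174]
face [ 0.46732892 -0.1735565 ] [80.41120911 63.1491127 ] 67.30752563476562
cap px 51 [318.90196078 228.29411765] [ 0.44325537 -0.21715254  0.035     ]
```

```bash
cat >> lie.py <<'E'
cc=c
for lo,hi in((162,190),(166,186),(155,200),(160,185)):
    m=(b&(v>=lo)&(v<=hi)&(s<70)).astype(np.uint8); m=cv2.morphologyEx(m,cv2.MORPH_OPEN,np.ones((3,3)))
    p=blobs(m,60)[0]; c,sz,a=rect(ray(p,.060)); print(lo,hi,cv2.contourArea(p),c,sz,a)
# brightness across the short axis at face centre
f=np.radians(a); 
for e in(f,f+np.pi/2):
    P=np.array([[*(cc+d*np.array([np.cos(e),np.sin(e)])),.06] for d in np.arange(-.06,.061,.006)])
    print([v[int(round(w)),int(round(u))] for u,w in proj(P)])
E
python3 lie.py
```

```text
face hsv [ 20  34 174]
face [ 0.46732892 -0.1735565 ] [80.41120911 63.1491127 ] 67.30752563476562
cap px 51 [318.90196078 228.29411765] [ 0.44325537 -0.21715254  0.035     ]
162 190 368.5 [ 0.46290988 -0.17194353] [79.90805054 51.76616669] 66.88970947265625
166 186 364.5 [ 0.46290988 -0.17194353] [79.90805054 51.76616669] 66.88970947265625
155 200 381.0 [ 0.46284015 -0.17177682] [80.63591003 52.49702835] 66.34156036376953
160 185 366.5 [ 0.46254269 -0.17185075] [79.87645721 52.1013298 ] 67.36885070800781
[np.int64(250), np.int64(56), np.int64(53), np.int64(43), np.int64(175), np.int64(174), np.int64(174), np.int64(173), np.int64(174), np.int64(174), np.int64(174), np.int64(173), np.int64(175), np.int64(174), np.int64(174), np.int64(174), np.int64(175), np.int64(114), np.int64(171), np.int64(169), np.int64(166)]
[np.int64(240), np.int64(240), np.int64(240), np.int64(240), np.int64(240), np.int64(183), np.int64(127), np.int64(173), np.int64(172), np.int64(171), np.int64(174), np.int64(174), np.int64(175), np.int64(177), np.int64(178), np.int64(169), np.int64(98), np.int64(176), np.int64(154), np.int64(167), np.int64(165)]
```

```bash
cat > keys.py <<'E'
from fmove import *
def press():
    R=rot(np.radians(-84.53),0); r.gripper_to(0,20); r.move_ptp([*wor(-.042,-.06),.13],R)
    for y in(-.06,0,.06):
        p=wor(-.042,y); r.move_linear([*p,.085],R,velocity=.2)
        h=r.move_linear([*p,.0625],velocity=.03,force_limit=14); r.hold(.2); o=r.get_obs()
        print("key",y,h,"tip z",round(o["eef_pos"][2]-.014,4))
        r.move_linear([*p,.085],velocity=.1)
    up(.3)
def away(): r.goto_joints([75,10,-20,0,-68,0])
def crop(im,tag): cv2.imwrite(f"pics/{tag}.png",cv2.resize(im[120:312,110:410,::-1],None,fx=2.6,fy=2.6,interpolation=cv2.INTER_CUBIC))
E
python3 - <<'E'
from keys import *
f=fdir(157); c=np.array([.4628,-.172,0])
r.move_ptp([.40,-.1,.4],rot(np.radians(180),0))
pick(c-.006*f+[0,0,.032],157)
place([.45,-.272,.104-OFF],180)
up(); away(); print(t())
im=shot("a6"); crop(im,"a6")
a=cv2.imread("pics/a3_raw.png").astype(int); print("changed",(abs(a-im[...,::-1].astype(int)).max(2)[150:250,290:390]>40).sum())
E
```

```text
grip 0.056 t 72.8
touch True dz -0.0008 w 0.0557
t 78.7
82.2
changed 31
```

View pics/a6.png

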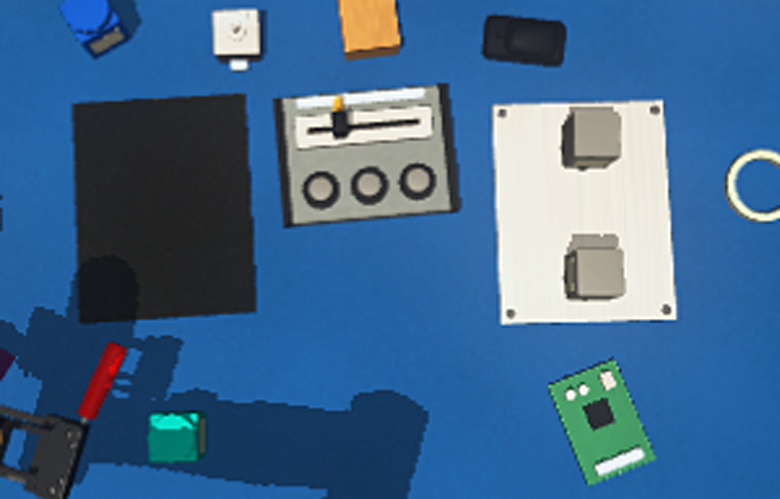

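Both pods are inverted again (crop 592,137 and 595,270). Repeating the key presses.

```bash
python3 - <<'E'
from keys import *
press(); away(); print(t())
im=shot("a7"); a=cv2.imread("pics/a6_raw.png").astype(int); n=(abs(a-im[...,::-1].astype(int)).max(2)[150:250,290:390]>40).sum(); print("changed",n)
assert n<60
r.move_ptp([.45,-.1,.4],rot(np.radians(180),0))
flip((.615,-.272),180,(.615,.25),180); up(); away()
im=shot("a8"); crop(im,"a8"); print("A region changed",(abs(a-im[...,::-1].astype(int)).max(2)[205:250,290:390]>40).sum(),t())
E
```

```text
key -0.06 True tip z 0.0505
key 0 True tip z 0.0505
key 0.06 True tip z 0.0505
93.0
changed 0
grip 0.0561 t 99.2
touch True dz -0.0006 w 0.0563
t 105.5
grip 0.0551 t 108.5
touch False dz -0.0034 w 0.0401
t 114.5
A region changed 0 116.9
```

View pics/a8.png

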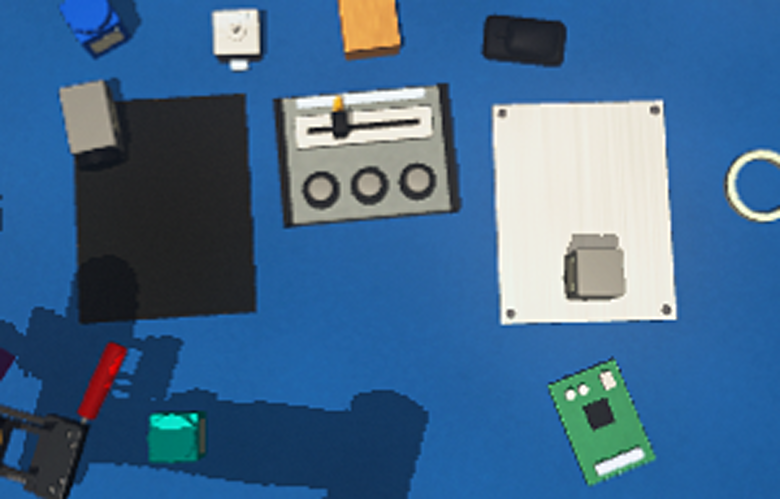

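The re-stand slipped: podB now lies across the mat's far-left corner, base end at crop (85,88), cap at (98,158). PodA is still inverted at (595,270). I'll take a closer look from both views.

```bash
python3 - <<'E'
from keys import *
s=r.get_image("side"); cv2.imwrite("pics/a8s_raw.png",s[...,::-1])
t_=cv2.imread("pics/a8_raw.png")[140:200,120:180]
u,w=proj([.65,.29,.03],"side")[0]; print(u,w); u,w=int(u),int(w)
s_=s[w-30:w+30,u-35:u+35,::-1]
A=cv2.resize(t_,(390,390),interpolation=cv2.INTER_CUBIC);B=cv2.resize(s_,(410,390),interpolation=cv2.INTER_CUBIC)
cv2.imwrite("pics/a9.png",cv2.convertScaleAbs(255*(np.hstack([A,B[:A.shape[0]]])/255.)**.6))
im=cv2.cvtColor(cv2.imread("pics/a8_raw.png"),cv2.COLOR_BGR2RGB); H=hsv(im).astype(int); S,v=H[...,1],H[...,2]
yy,xx=np.mgrid[:384,:512]; b=(xx>125)&(xx<165)&(yy>140)&(yy<190)
print(H[165,145])
for lo,hi in((150,200),(160,190)):
    m=(b&(v>=lo)&(v<=hi)&(S<70)).astype(np.uint8); m=cv2.morphologyEx(m,cv2.MORPH_OPEN,np.ones((3,3)))
    p=blobs(m,60)[0]; print(lo,hi,*rect(ray(p,.060)), cv2.boxPoints(cv2.minAreaRect(p)).tolist())
E
```

```text
237.46405005281042 151.31363285564862
[ 22  35 161]
150 200 [0.64365491 0.34482346] [79.3188858  49.69322968] 12.035750389099121 [[133.16000366210938, 153.87998962402344], [148.73599243164062, 151.04798889160156], [153.08798217773438, 174.98399353027344], [137.51199340820312, 177.8159942626953]]
160 190 [0.62996295 0.34211029] [49.39691544 48.60498428] 13.007716178894043 [[134.7307586669922, 162.6538543701172], [149.92308044433594, 159.6154022216797], [152.88462829589844, 174.42308044433594], [137.6923065185547, 177.46153259277344]]
```

View pics/a9.png

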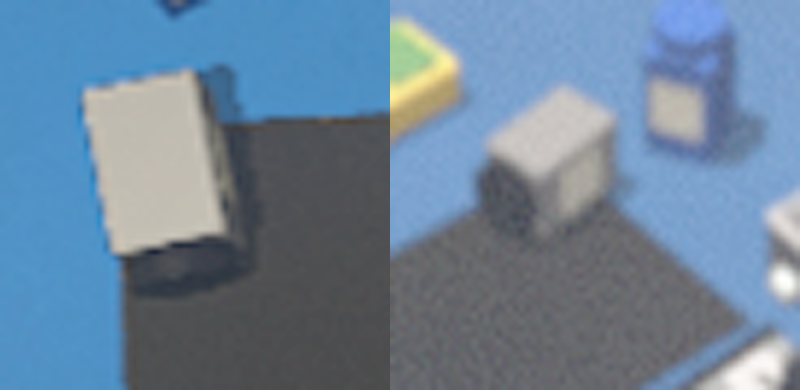

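PodB lies flat on the mat corner: jar face centre (0.644, 0.345), axis 12°, base away from the robot. I'll grasp it straight down and re-lay it along y at mid-mat, then stand it with a firmer grip nearer the middle.

```bash
python3 - <<'E'
from keys import *
def v(p,yaw,z): return [p[0],p[1],z+.005*-1],rot(np.radians(yaw),0)
J=np.array([.6437,.3448]); f=fdir(180)[:2]; c=np.array([.61,.25]); D=c+.008*f
print([None if q is None else np.round(q).tolist() for q in(r.solve_ik(*v(J,-78,.036)),r.solve_ik(*v(J,102,.036)),r.solve_ik(*v(D,180,.036)),r.solve_ik(*v(D,0,.036)))])
E
```

```text
[[41.0, 42.0, 4.0, 0.0, -52.0, 61.0], [41.0, 42.0, 4.0, 0.0, -52.0, -119.0], [36.0, 36.0, -8.0, 0.0, -46.0, -36.0], [36.0, 36.0, -8.0, 0.0, -46.0, 144.0]]
```

```bash
python3 - <<'E'
from keys import *
def v(p,yaw,z): return [p[0],p[1],z-.005],rot(np.radians(yaw),0)
J=np.array([.6437,.3448]); f=fdir(180)[:2]; c=np.array([.61,.25]); D=c+.008*f
r.gripper_to(.086); r.move_ptp(*v(J,-78,.16)); r.move_linear(*v(J,-78,.036),velocity=.15)
r.gripper_to(.04,45); print("w",r.get_obs()["grip_width"])
r.move_linear(*v(J,-78,.15),velocity=.15); r.move_ptp(*v(D,180,.15)); r.move_linear(*v(D,180,.044),velocity=.15)
h=r.move_linear(*v(D,180,.033),velocity=.03,force_limit=5); print(h,r.get_obs()["eef_pos"][2]+.005)
r.gripper_to(.086); r.move_linear(*v(D,180,.25),velocity=.3)
r.move_ptp([.45,.0,.4],rot(np.radians(180),0)); im=shot("b1"); print(t())
H=hsv(im).astype(int); S,V=H[...,1],H[...,2]; yy,xx=np.mgrid[:384,:512]; b=(xx>130)&(xx<212)&(yy>140)&(yy<210)
m=(b&(V>=120)&(S<70)).astype(np.uint8); print([ (cv2.contourArea(p),*rect(ray(p,.060))) for p in blobs(m,60)])
crop(im,"b1")
E
```

```text
w 0.055717601770831696
True 0.036169342900868914
126.8
[(364.5, array([0.61139117, 0.24170822]), array([48.59929276, 79.55922699]), 0.3475094735622406), (114.0, array([0.52163599, 0.14782253]), array([41.46736908, 41.01592255]), 0.8504109978675842)]
```

View pics/b1.png

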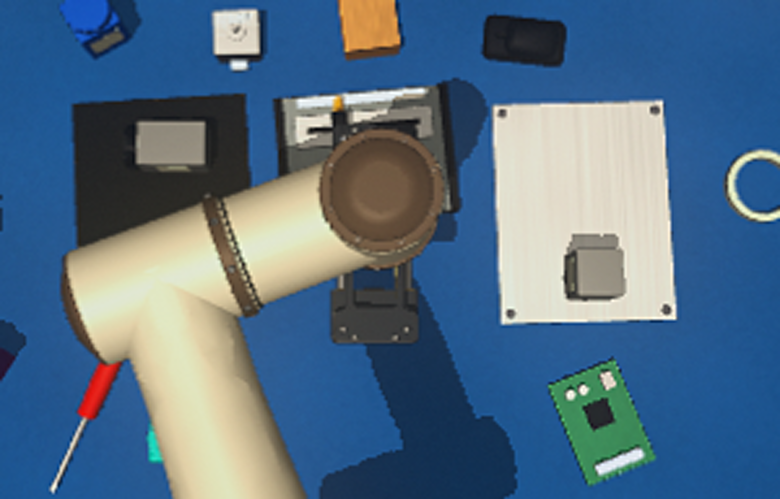

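PodB lies along y on the mat (crop 172,143), cap at the left. Standing it now.

```bash
sed -i 's/r.gripper_to(.04,30)/r.gripper_to(.04,48)/' ops.py; python3 - <<'E'
from keys import *
import ops
f=fdir(180); c=np.array([.6114,.2497,0]); o=.039
pick(c-(.05-o)*f+[0,0,.033],180); print("w after lift",r.get_obs()["grip_width"])
place([.612,.255,.104-o],180)
up(); r.move_ptp([.45,-.1,.4],rot(np.radians(180),0)); im=shot("b2"); print(t()); 
try: shoulder(im,(.612,.255))
except Exception as e: print(e)
# podA inverted: top face at .104
H=hsv(im).astype(int); S,V=H[...,1],H[...,2]; a=cv2.imread("pics/a6_raw.png").astype(int); print("A changed",(abs(a-im[...,::-1].astype(int)).max(2)[205:240,320:355]>40).sum())
E
```

```text
grip 0.0557 t 130.3
w after lift 0.05561949246335383
touch True dz -0.0011 w 0.0555
t 136.0
137.9
pod 18 [0.61237567 0.2545184 ] [47.71146393 50.60518265] 0.366974413394928
A changed 146
```

```bash
cat > inv.py <<'E'
from keys import *
def topface(im,near,rad=22):
    H=hsv(im).astype(int); S,V=H[...,1],H[...,2]; yy,xx=np.mgrid[:384,:512]; u,w=proj([*near,.104])[0]; f=V[int(w),int(u)]
    m=((abs(V-f)<12)&(S<70)&((xx-u)**2+(yy-w)**2<rad**2)).astype(np.uint8)
    return f,[(cv2.contourArea(p),*rect(ray(p,.104))) for p in blobs(m,60)]
E
python3 - <<'E'
from inv import *
for n in("a6","b2"): print(n,topface(cv2.imread(f"pics/{n}_raw.png")[...,::-1].copy(),(.45,-.272)))
away(); print(t()); im=shot("b3"); print(topface(im,(.45,-.272)))
a=cv2.imread("pics/a6_raw.png").astype(int); print("A changed",(abs(a-im[...,::-1].astype(int)).max(2)[205:240,320:355]>40).sum())
E
```

```text
a6 (np.int64(172), [(250.5, array([ 0.45077829, -0.27271216]), array([52.12065887, 51.78356934]), 88.36833190917969)])
b2 (np.int64(156), [(251.5, array([ 0.45077829, -0.27271216]), array([52.12065887, 51.78356934]), 88.36833190917969)])
139.8
(np.int64(173), [(249.5, array([ 0.45072876, -0.27270999]), array([52.12106323, 51.68241501]), 88.36614227294922)])
A changed 0
```

```bash
python3 - <<'E'
from inv import *
f=fdir(180); c=np.array([.455,.25,0])
r.move_ptp([.45,-.1,.4],rot(np.radians(180),0))
pick([.4505,-.2727,.104-OFF],180); place(c+(.05-OFF)*f+[0,0,.033],180); up()
r.move_ptp([.5,-.1,.4],rot(np.radians(180),0)); im=shot("b4"); print(t())
H=hsv(im).astype(int); S,V=H[...,1],H[...,2]; yy,xx=np.mgrid[:384,:512]; b=(xx>125)&(xx<212)&(yy>195)&(yy<250)
m=(b&(V>=140)&(S<70)).astype(np.uint8); print([ (cv2.contourArea(p),*rect(ray(p,.060))) for p in blobs(m,60)])
m=(b&(V>=155)&(S<70)).astype(np.uint8); print([ (cv2.contourArea(p),*rect(ray(p,.060))) for p in blobs(m,60)])
crop(im,"b4")
E
```

```text
grip 0.0558 t 144.5
touch True dz -0.0012 w 0.0556
t 150.8
152.6
[(396.5, array([0.45669867, 0.24056569]), array([50.30136871, 79.11831665]), 0.1613714098930359), (62.0, array([0.5154903 , 0.15250433]), array([54.70048904, 50.5628891 ]), 0.8524945974349976)]
[(312.0, array([0.45593686, 0.242034  ]), array([50.30853653, 74.81686401]), 1.3240296840667725), (62.0, array([0.5154903 , 0.15250433]), array([54.70048904, 50.5628891 ]), 0.8524945974349976)]
```

View pics/b4.png

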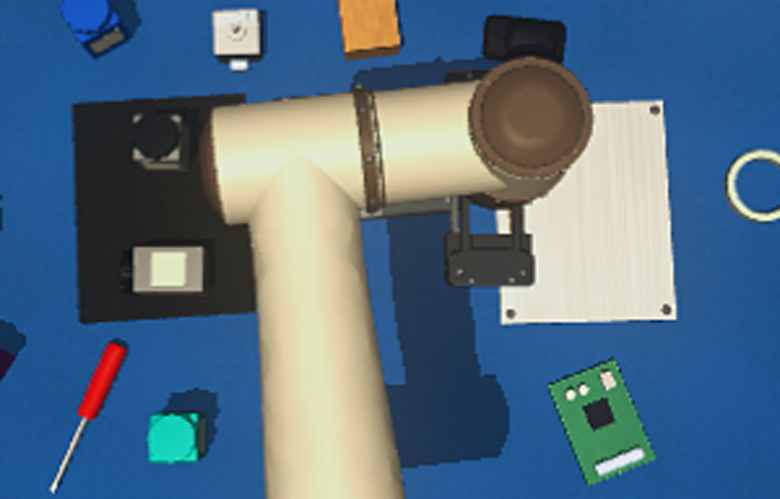

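PodB is upright (crop 158,137), and podA lies on the mat (168,270) with its cap at the left. Standing podA, then sliding the fader home.

```bash
python3 - <<'E'
from inv import *
f=fdir(180); c=np.array([.4562,.2488,0]); o=.039
pick(c-(.05-o)*f+[0,0,.033],180); place([.456,.255,.104-o],180); up()
slide(.0295,-.064,force=7); away(); print(t())
im=shot("b5")
for p in((.456,.255),(.612,.255)): shoulder(im,p)
s=r.get_image("side")
A=cv2.resize(im[140:255,120:300,::-1],(560,358),interpolation=cv2.INTER_CUBIC); B=cv2.resize(s[120:240,170:358,::-1],(560,357),interpolation=cv2.INTER_CUBIC)
cv2.imwrite("pics/b5.png",cv2.resize(np.vstack([A,B]),(460,588)))
V=hsv(im)[...,2].astype(int); print("fader px expected home",proj([*wor(.032,-.06),.088]),"row",V[165,255:280])
E
```

```text
grip 0.0558 t 156.2
touch True dz -0.001 w 0.0554
t 161.8
w 0.0201
hit True con [ 0.03193245 -0.05946796] F [-0.4  1.   3.7]
t 168.8
170.9
pod 25 [0.45740219 0.25475443] [49.35587692 51.0141449 ] 0.09646762907505035
pod 20 [0.61237402 0.25449014] [47.71504974 50.66163254] 0.366974413394928
fader px expected home [[268.45322547 164.13777967]] row [240 240 237 238 238 238 240 240 243 228 101  38  50  50  48  46  49 149
 243 243 228  92 167 169 149]
```

View pics/b5.png

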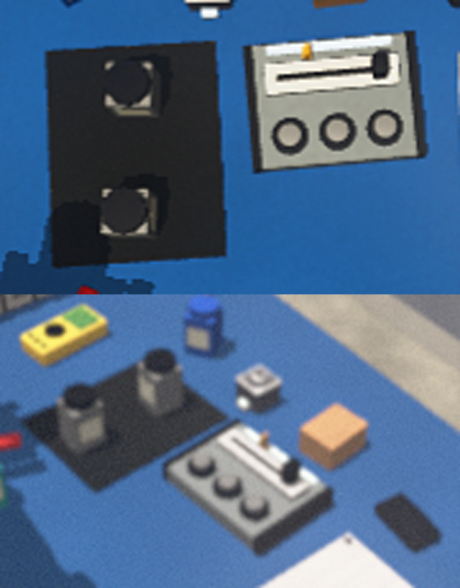

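Both pods are upright on the mat, and the fader is hard against its home stop (measured 268.4 px, expected 268.5). Handing in.

```bash
python3 -c "
from rig import r
print(r.get_obs()['time']); print(r.finish_job())"
```

```text
170.9833
the job is handed in; nothing more can be done
None
```

I handed the job in at 171 s, with both pods back upright on the mat and the fader home; podA was knocked over around the first key round, so I stood it back on its cap and repeated keys 1–3 with both pods upside down.

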